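# Finish the slider and hold the knife ready to halve it

### The arm

A 7-joint arm with a two-finger parallel gripper is mounted at the origin on a cart in front of the work surface, level with it; the furniture and walls round the work are solid. World frame = base frame: x ahead of the robot, y to its left, z up, the work surface at z = 0. Lengths are in m, angles in rad, forces in N, time in s.
With the tool pointing down it reaches from about 0.4 to 0.85 m from the base axis. Payload 4.5 kg.
Tool frame: the origin (TCP) lies midway between the tips of the shut fingers; the grasp point (between the pads) lies 19 mm behind it; z points along the fingers, y is the line along which they close (so a half turn about z gives the same grasp; the last joint's range is limited). The gripper opens to 88 mm and grips with 3 to 60 N. Pads are 18 mm wide; open, the fingers measure 123 mm over their backs; the gripper's body (75 mm by 187 mm) begins 45 mm behind the grasp point.
Start: joints at [1.179, 0.689, -0.195, 1.565, 0.157, 0.902, -0.215], TCP at [0.258, -0.569, 0.215] pointing down, gripper open.
Joint ranges: [-3.01, 3.01], [-0.46, 2.08], [-1.47, 1.51], [0.13, 2.56], [-1, 4.14], [0.04, 2.09], [-2.66, 2.66]. Speed limits (rad/s): [2.57, 2.57, 3.14, 3.14, 3.14, 3.14, 3.14].

### API

Orientations are given as a unit quaternion [x, y, z, w].
In Python, from plant import r gives the robot as it stands. The module is installed in compiled form; this text tells all that it offers.
- The arm moves only by the tool step_arm, never from a script. Its argument "series" is a list of rows, each a list of 7 numbers: the shift along the world's x, y, z in mm, then the turn, a rotation vector about the world's x, y, z in rad, then the closure, from 0 (fully open) to 1 (shut). A call has 1 to 20 rows; each row shifts and turns the commanded pose from where the row before left it; what a row does not reach is not made up. A row lasts 1/10 s, in which the tool goes at most 50 mm and 8.59 degrees, less where a joint would pass 70% of its speed; a pose out of reach is approached as far as the arm can. A call is refused whole if a number of a shift passes 50 or a number of a turn 0.15, either way. A call with a gripper value outside its range is refused whole. The fingers move at their own pace and stop on an object; "force" is the grip in N (left out, the last holds). Time passes only in rows, so rows that do not move let the fingers close. It gives the time, the measured TCP pose, the force, the opening and the grip force at its end, in the units of the state.
- r.get_state(): the state, without advancing time (a new reading comes with each control period).
- r.snapshot(name): name is "side" or "top" or "wrist"; returns (picture, depth): 480x640x3 uint8, blue, green, red; 480x640 float32, m along the optical axis (not along the pixel's ray), 0 where there is no reading.
- r.get_calibration(name): a dict with "intrinsics" (3x3 intrinsics, pixels), "dist_coeffs" ([k1, k2, p1, p2, k3] as OpenCV has them; the pictures are not rectified), "pose" (4x4, takes a point from camera to world coordinates). Camera axes: x right, y up, looking along -z (the intrinsics and any distortion apply to the point x, -y, -z); pixel columns grow to the right and rows downward; lengths in m; the calibration is good to about 2 mm. A picture is of the moment at which its call begins: read the wrist's pose just before it. get_calibration takes no time and is no camera call; for the wrist camera it gives the pose at the moment of the call.
- r.finish_job(): hands the job in; it is judged then, once.
The state is a dict: "clock": time; "q": joint angles; "qd": joint speeds; "joint_torque": joint torques, N m; "tool_pos": TCP position; "eef_rot": TCP orientation; "contact_force": force on the tool from outside, world axes, zero at the start; "moment": the same for the moment, N m; "opening": opening from 0.0 (shut) to 1.0 (fully open); "finger_force": force on a finger pad.
Only numpy, scipy, OpenCV 4.12 (cv2) and the standard library are available. Lean on these libraries where they do the work, as an engineer would, in place of code of your own. Each camera call takes 0.05 s, during which the arm holds its last target. There are 200 camera calls.

### The job

Finish the slider on the plate: lay the patty and then the domed bun top, each squarely centred, on the bun base that is already there, setting them down rather than dropping them. Then draw the kitchen knife out of the slanted block and finish while holding it above the slider, ready to halve it: blade level, edge down, the middle of the blade right over the middle of the bun and the edge a few centimetres clear of its top. Leave the honing steel in its slot and do not disturb the pepper mill or the squeeze bottle.

Things in the scene. Friction and masses are not known exactly. Their poses are not given: they have to be found in the camera images.
- plate: White round plate, 190 mm across, rim 18 mm high, loose. Origin: centre of its underside, z up. The flat inner floor lies 6 mm above the origin.
- bun_heel: Base of the slider bun, a flat round disc 64 mm across and 18 mm thick, loose, lying in the middle of the plate from the start. Origin: centre of its underside, z up.
- patty: Dark cooked patty, a flat rigid disc 60 mm across and 18 mm thick, 60 g, lying on the wooden board. Origin: centre of its underside, z up. Grip it across its diameter.
- bun_crown: Domed top of the slider bun with seeds, 64 mm across and 32 mm high; its side is upright over the lowest 12 mm and then domes over; rigid, 35 g, lying dome up on the wooden board. Origin: centre of its flat underside, z up. Grip it across its diameter.
- board: Pale wooden cutting board, 236 mm (its x) by 156 mm (its y), 16 mm thick, fixed to the counter. Origin: centre of its underside. The patty and the bun top lie on it about 110 mm apart along its x, either one nearer the robot. Tall potted plants and a fruit basket stand to the right of it.
- slant_block: Small solid wooden knife block, fixed: 124 mm wide (y), 153 mm high, 195 mm deep. Origin: middle of its width, on the counter. Its mouth face looks up and to its -x (the robot's side) at 45 degrees; the slots run square into it, sloping 45 degrees down and away, 148 mm deep. Knife slot at y = -38 mm (right, seen from the robot), 6 mm wide, 31 mm high; honing steel's hole at y = +38 mm.
- knife: Kitchen knife with a black riveted handle, loose, 130 g, sheathed in the block's right slot, handle sticking up towards the robot at 45 degrees. Origin: where blade and handle meet, at the slot's mouth, about its balance point. x along the blade to the tip, y across its flat, z to the spine. Blade 131 mm long, z = +10 mm (spine) to -16 mm (edge), 3 mm thick. Draw it straight along its own -x.
- knife_edge (a point): Point on the knife's cutting edge at the middle of the blade: 65 mm along x and -16 mm along z from the knife's origin.
- knife_handle (a point): Middle of the knife's handle, -52 mm along x from the knife's origin: the place to grip it, across its thickness. The handle runs from x = 0 to -100 mm, is 18 mm thick (y) and 23 to 27 mm high (z).
- honing_steel: Honing steel: round 9 mm rod in the block's left-hand hole, with a round black handle (24 mm thick, 107 mm long) with a steel guard and a hanging ring, 76 mm to the left of the knife and parallel to it. To be left where it is.
- pepper_mill: Turned wooden pepper mill, 58 mm across, 170 mm high, standing at the back. Origin: centre of its underside. To be left alone.
- squeeze_bottle: White squeeze bottle with a red nozzle, 92 mm across, 244 mm high, standing at the back. Origin: centre of its underside. To be left alone.

How it is judged:
On the way, in this order (a step that is already met when the one before it is completed fails the run):
1. the patty lies centred on the bun base, let go (horizontal distance between patty and bun_heel below 0.01 m and z of patty in the frame of bun_heel between 0.014 and 0.022 m and angle between patty's own z axis and vertical below 0.12 rad and contact force between the fingers and patty below 0.05 N), for 0.2 s.
2. the bun top lies centred on the patty, let go (horizontal distance between bun_crown and patty below 0.01 m and z of bun_crown in the frame of patty between 0.014 and 0.022 m and angle between bun_crown's own z axis and vertical below 0.12 rad and contact force between the fingers and bun_crown below 0.05 N), for 0.2 s.
3. the knife is drawn clear of the block and held (distance of knife from where it was at the start of the episode above 0.13 m and contact force between the fingers and knife above 2 N and contact force between knife and slant_block below 0.05 N), for 0.2 s.
At the end, for the whole second after the job is handed in: Patty within 10 mm of the base's middle, bun top within 10 mm of the patty's, flat, let go; base within 20 mm of the plate's middle. Knife still, held by the fingers alone, level, edge down (0.2 rad), blade plane within 15 mm and mid-blade within 30 mm of the bun's centre, edge 15 to 100 mm over it (all of step 1 and all of step 2 and horizontal distance between bun_heel and plate below 0.02 m and angle between plate's own z axis and vertical below 0.05 rad and contact force between the fingers and bun_heel below 0.05 N and contact force between knife and slant_block below 0.05 N and contact force between knife and honing_steel below 0.05 N and contact force between knife and bun_crown below 0.05 N and contact force between knife and patty below 0.05 N and contact force between knife and plate below 0.05 N and contact force between the fingers and knife above 2 N and angle between knife's own z axis and vertical below 0.2 rad and linear speed of knife below 0.03 m/s and y of bun_crown in the frame of knife between -0.015 and 0.015 m and horizontal distance between knife_edge and bun_crown below 0.03 m and z of knife_edge in the frame of bun_crown between 0.047 and 0.132 m); the arm keeps its last pose, push and grip.
It fails at once if the patty or the bun top is dropped (falls freely more than about 25 mm) ((linear speed of patty above 0.7 m/s and contact force between patty and anything else below 0.02 N) or (linear speed of bun_crown above 0.7 m/s and contact force between bun_crown and anything else below 0.02 N)).
It fails at once if the honing steel is pulled more than 30 mm out of its place (distance of honing_steel from where it was at the start of the episode above 0.03 m).
It fails at once if the pepper mill or the squeeze bottle is pushed more than 30 mm or tipped (distance of any of pepper_mill, squeeze_bottle from where it was at the start of the episode above 0.03 m or angle between any of pepper_mill, squeeze_bottle's own z axis and vertical above 0.3 rad).
It also fails if it takes over 66 s, if anything falls off the work surface, if the arm or the gripper's body presses on something with over 40 N, if the wrist force passes 120 N, or if a joint passes its speed limit or range.

## Working session

There is one attempt and no reset: what is moved stays moved. The work goes in short steps, Python scripts to look and compute and a tool call to move; the robot and the scene stay as the last step left them, time stands still between calls to the robot, and variables do not carry over. Pictures are saved under pics/ and viewed, at most 10 in all, crops included, and the job is handed in when it is done.

Besides the shell and the picture viewer there is one more tool, called after "Emit:" by a JSON object that holds its "name" and its "arguments". step_arm: Moves the arm, as the interface text tells. Its arguments: {"type":"object","properties":{"series":{"type":"array"},"force":{"type":"number"}},"required":["series"]}

```bash
mkdir -p pics; cat > h.py <<'E'
import numpy as np, cv2
from plant import r
from scipy.spatial.transform import Rotation as R
def snap(n):
    c=r.get_calibration(n); p,d=r.snapshot(n); return p,d,c
def cloud(d,c):
    h,w=d.shape; v,u=np.mgrid[:h,:w].astype(np.float64)
    n=cv2.undistortPoints(np.stack([u.ravel(),v.ravel()],1)[:,None],np.array(c['intrinsics']),np.array(c['dist_coeffs']))[:,0]
    z=d.ravel(); P=np.stack([n[:,0]*z,-n[:,1]*z,-z],1); T=np.array(c['pose'])
    W=P@T[:3,:3].T+T[:3,3]; W[z==0]=np.nan
    return W.reshape(h,w,3)
E
python3 - <<'E'
from h import *
s=r.get_state(); print({k:np.round(v,3) for k,v in s.items()})
ims=[]
for n in ['side','top']:
    p,d,c=snap(n); np.savez('/tmp/'+n,p=p,d=d,W=cloud(d,c)); cv2.imwrite(f'pics/{n}0.png',p); print(n,np.round(c['pose'],3).tolist())
E
```

```text
{'clock': np.float64(0.0), 'q': array([ 1.179,  0.69 , -0.195,  1.566,  0.157,  0.902, -0.215]), 'qd': array([ 0.001, -0.002,  0.   , -0.001,  0.001,  0.001,  0.001]), 'joint_torque': array([ 1.0000e-03, -5.2756e+01, -1.2670e+00, -1.5343e+01, -5.3000e-02,
        7.0000e-03,  0.0000e+00]), 'tool_pos': array([ 0.258, -0.569,  0.215]), 'eef_rot': array([ 0.977,  0.211, -0.   , -0.001]), 'contact_force': array([-0.15 ,  0.02 , -0.034]), 'moment': array([ 0.018, -0.011,  0.034]), 'finger_force': np.float64(0.0), 'opening': np.float64(0.998)}
side [[-0.86, 0.295, -0.416, 0.064], [-0.51, -0.488, 0.709, 0.97], [0.006, 0.821, 0.57, 0.885], [0.0, 0.0, 0.0, 1.0]]
top [[0.061, 0.972, -0.225, 0.422], [-0.998, 0.058, -0.022, -0.007], [-0.008, 0.226, 0.974, 1.085], [0.0, 0.0, 0.0, 1.0]]
```

View pics/side0.png

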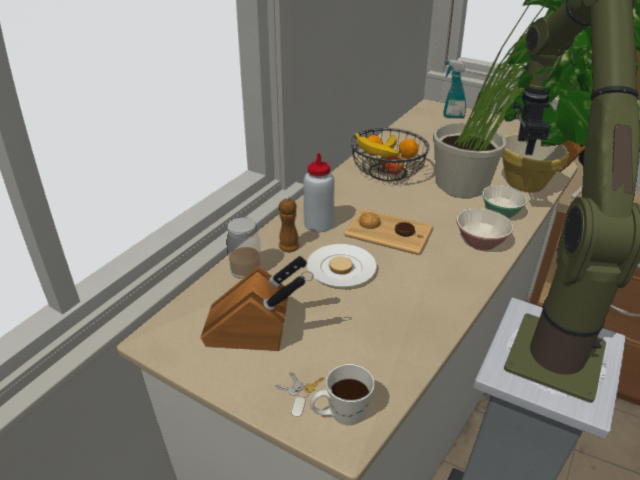

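View pics/top0.png

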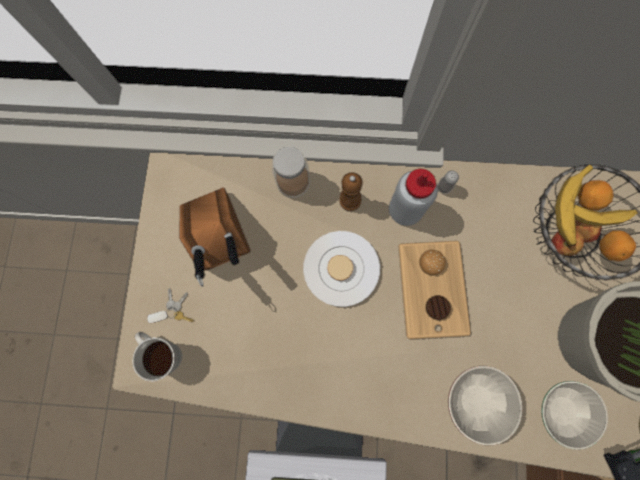

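Top view: the patty is at (438,307), crown (432,262), bun base (340,268), knife handle (232,248) and steel (198,262). The bottle is at (413,195) and the mill at (350,190). The side view agrees, with the gripper at the far right beside the pot. Next I measure positions.

```bash
python3 - <<'E'
from h import *
z=np.load('/tmp/top.npz'); W=z['W'];p=z['p']
def st(name,u,v,rr,lo,hi):
    w=W[v-rr:v+rr,u-rr:u+rr].reshape(-1,3); m=(w[:,2]>lo)&(w[:,2]<hi); w=w[m]
    mn,mx=np.percentile(w,1,0),np.percentile(w,99,0)
    print(name,m.sum(),'ctr',np.round((mn+mx)/2,3),'med',np.round(np.median(w,0),3),'ext',np.round(mx-mn,3))
st('patty',438,307,22,.024,.06)
st('crown',432,262,22,.022,.08)
st('heel',340,268,20,.018,.05)
st('plate',340,268,50,.008,.05)
st('board',435,290,60,.012,.02)
st('mill',350,190,25,.1,.2)
st('bottle',413,195,35,.1,.3)
st('blk',215,235,60,.02,.16)
st('plant',600,340,40,.1,.8)
st('bowls',485,405,45,.03,.3);st('bowl2',573,415,40,.03,.3)
hsv=cv2.cvtColor(p,cv2.COLOR_BGR2HSV)
# black handles
m=((hsv[...,2]<60)&(W[...,2]>.1)).astype(np.uint8); m[:180]=0;m[300:]=0;m[:,:170]=0;m[:,260:]=0
n,l,s,c=cv2.connectedComponentsWithStats(m)
for i in range(1,n):
    if s[i,4]>40:
        w=W[l==i]; mu=w.mean(0); _,S,V=np.linalg.svd(w-mu,full_matrices=False)
        print('handle',s[i],np.round(mu,3),'axis',np.round(V[0],3),np.round(np.nanmin(w,0),3),np.round(np.nanmax(w,0),3))
E
```

```text
patty 499 ctr [ 0.505 -0.265  0.032] med [ 0.505 -0.265  0.033] ext [0.055 0.055 0.011]
crown 530 ctr [ 0.614 -0.25   0.037] med [ 0.612 -0.248  0.042] ext [0.058 0.058 0.025]
heel 520 ctr [ 0.59  -0.028  0.023] med [ 0.589 -0.029  0.023] ext [0.06  0.059 0.008]
plate 3402 ctr [ 0.59  -0.031  0.017] med [ 0.589 -0.029  0.014] ext [0.178 0.176 0.018]
board 4519 ctr [ 0.552 -0.228  0.016] med [ 0.55  -0.253  0.015] ext [0.232 0.222 0.007]
mill 398 ctr [ 0.768 -0.041  0.137] med [ 0.76  -0.041  0.15 ] ext [0.045 0.043 0.065]
bottle 1579 ctr [ 0.748 -0.185  0.173] med [ 0.739 -0.179  0.174] ext [0.075 0.086 0.137]
blk 3723 ctr [0.665 0.284 0.091] med [0.642 0.276 0.114] ext [0.195 0.17  0.128]
plant 4965 ctr [ 0.453 -0.59   0.155] med [ 0.452 -0.587  0.162] ext [0.158 0.123 0.103]
bowls 2011 ctr [ 0.296 -0.362  0.05 ] med [ 0.281 -0.396  0.054] ext [0.159 0.158 0.038]
bowl2 1757 ctr [ 0.298 -0.562  0.113] med [ 0.288 -0.591  0.053] ext [0.16  0.141 0.166]
handle [226 236  13  29 244] [0.589 0.208 0.173] axis [-0.694 -0.317  0.646] [0.557 0.19  0.11 ] [0.628 0.232 0.198]
handle [194 250  11  28 228] [0.558 0.275 0.173] axis [-0.648 -0.334  0.685] [0.524 0.256 0.133] [0.592 0.299 0.204]
```

Sizes and heights agree with the given values (patty top .034, heel top about .024, 110 mm apart), so I'm going above the patty with the fingers along y.

Emit:
{"name": "step_arm", "arguments": {"series": [[0,30,10,0,0,0,0],[0,40,5,0,0,-0.06,0],[0,40,0,0,0,-0.06,0],[0,45,0,0,0,-0.06,0],[0,45,0,0,0,-0.06,0],[15,45,0,0,0,-0.06,0],[40,35,0,0,0,-0.06,0],[45,24,0,0,0,-0.065,0],[45,0,0,0,0,0,0],[45,0,-20,0,0,0,0],[40,0,-30,0,0,0,0],[17,0,-30,0,0,0,0],[0,0,0,0,0,0,0],[0,0,0,0,0,0,0]], "force": 12}}

```text
clock: 1.5
tool_pos: [0.5007, -0.2676, 0.1499]
eef_rot: [1.0, 0.0, -0.001, -0.0]
contact_force: [-0.6, -0.8, 1.1]
opening: 1.001
finger_force: 0.0
```

```bash
cat > look.py <<'E'
import sys
from h import *
s=r.get_state(); print(np.round(s['clock'],2),np.round(s['tool_pos'],4),np.round(s['eef_rot'],4),np.round(s['q'],2),s['opening'],s['finger_force'],np.round(s['contact_force'],1))
p,d,c=snap('wrist'); W=cloud(d,c); np.savez('/tmp/wrist',p=p,d=d,W=W)
cv2.imwrite('pics/'+sys.argv[1]+'.png',p)
print(np.round(c['pose'],3).tolist())
def circ(name,x,y,rr,lo,hi):
    m=(np.hypot(W[...,0]-x,W[...,1]-y)<rr)&(W[...,2]>lo)&(W[...,2]<hi)
    w=W[m]
    if len(w)<30: print(name,'none');return
    (a,b),rad=cv2.minEnclosingCircle(w[:,:2].astype(np.float32)); mn,mx=np.percentile(w,1,0),np.percentile(w,99,0)
    print(name,len(w),'circ',np.round([a,b,rad],4),'mid',np.round((mn+mx)/2,4),'ext',np.round(mx-mn,4),'top',np.round(mx[2],4))
E
python3 - <<'E'
import sys; sys.argv=['','w1']
exec(open('look.py').read())
circ('patty',.505,-.265,.045,.024,.05);circ('crown',.614,-.25,.045,.022,.06);circ('heel',.59,-.029,.04,.019,.05)
E
```

```text
1.5 [ 0.5007 -0.2676  0.1499] [ 1.0e+00  4.0e-04 -1.4e-03 -3.0e-04] [ 0.44  0.7  -0.05  1.81  0.05  0.64 -1.21] 1.0014531752700555 0.0 [-0.6 -0.8  1.1]
[[0.001, 0.961, 0.277, 0.572], [-1.0, 0.001, 0.001, -0.269], [0.001, -0.277, 0.961, 0.319], [0.0, 0.0, 0.0, 1.0]]
patty 4552 circ [ 0.5056 -0.2703  0.0299] mid [ 0.5065 -0.2704  0.0321] ext [0.0552 0.0549 0.0082] top 0.0361
crown 7076 circ [ 0.6152 -0.2562  0.0321] mid [ 0.6142 -0.2566  0.0394] ext [0.0577 0.0583 0.0206] top 0.0497
heel 2945 circ [ 0.5887 -0.0335  0.0315] mid [ 0.5877 -0.0462  0.0226] ext [0.0577 0.0322 0.0063] top 0.0257
```

Close by, the patty and crown circle radii come out at 29.9 and 32.1 mm, matching the given sizes. Going down to grip the patty.

Emit:
{"name": "step_arm", "arguments": {"series": [[5,-2,-30,0,0,0,0],[0,0,-40,0,0,0,0],[0,0,-30,0,0,0,0],[0,0,-18,0,0,0,0],[0,0,-10,0,0,0,0],[0,0,0,0,0,0,0],[0,0,0,0,0,0,0.25],[0,0,0,0,0,0,0.5],[0,0,0,0,0,0,0.6],[0,0,0,0,0,0,0.6],[0,0,0,0,0,0,0.6],[0,0,0,0,0,0,0.6],[0,0,0,0,0,0,0.6]], "force": 12}}

```text
clock: 2.85
tool_pos: [0.5069, -0.2697, 0.0224]
eef_rot: [1.0, 0.0, -0.0, 0.0]
contact_force: [0.2, -0.2, -0.2]
opening: 0.407
finger_force: 0.0
```

```bash
python3 - <<'E'
from h import *
p,d,c=snap('wrist');q,_,_=snap('side')
cv2.imwrite('pics/w2.png',np.hstack([cv2.resize(p,(400,300)),cv2.resize(q[150:300,300:500],(400,300))]))
E
```

```text
(no output)
```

View pics/w2.png

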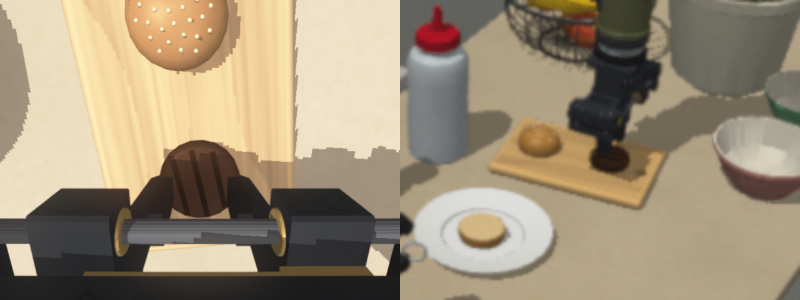

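The left pane shows the fingers closed over the patty's near half (patty around (200,180)); the side view shows the patty in front of the fingers. I'll measure where it is now.

```bash
python3 - <<'E'
import sys; sys.argv=['','w3']
exec(open('look.py').read())
hsv=cv2.cvtColor(p,cv2.COLOR_BGR2HSV)
for (u,v) in [(320,250),(320,290),(320,325),(320,340),(275,285),(365,285),(240,300),(400,300),(235,350),(400,350)]: print(u,v,p[v,u],np.round(W[v,u],4))
circ('patty',.52,-.27,.05,.026,.037);circ('crown',.614,-.25,.045,.022,.06)
E
```

```text
2.95 [ 0.5069 -0.2697  0.0224] [ 1.e+00  4.e-04 -0.e+00  0.e+00] [ 0.43  0.91 -0.03  1.85  0.07  0.38 -1.23] 0.40220341666058484 0.0 [-0.5 -0.2  1.3]
[[0.001, 0.962, 0.274, 0.578], [-1.0, 0.001, 0.002, -0.271], [0.001, -0.274, 0.962, 0.192], [0.0, 0.0, 0.0, 1.0]]
320 250 [41 56 82] [ 0.5263 -0.2709  0.0333]
320 290 [21 28 42] [ 0.5076 -0.2709  0.0337]
320 325 [34 45 65] [ 0.4906 -0.2709  0.0345]
320 340 [35 46 67] [ 0.4826 -0.2709  0.0341]
275 285 [35 40 54] [ 0.5162 -0.2526  0.0481]
365 285 [31 36 44] [ 0.5164 -0.289   0.0487]
240 300 [40 49 62] [ 0.5177 -0.242   0.0652]
400 300 [35 39 45] [ 0.518  -0.2996  0.066 ]
235 350 [52 53 56] [ 0.5336 -0.2532  0.1226]
400 350 [51 51 54] [ 0.5329 -0.2875  0.1215]
patty 10758 circ [ 0.5063 -0.2704  0.0296] mid [ 0.5073 -0.2704  0.0318] ext [0.0543 0.0504 0.0081] top 0.0359
crown 15361 circ [ 0.6143 -0.2565  0.0317] mid [ 0.6022 -0.257   0.0394] ext [0.035  0.0576 0.0207] top 0.0498
```

Emit:
{"name": "step_arm", "arguments": {"series": [[0,0,10,0,0,0,0.6],[0,0,30,0,0,0,0.32],[0,0,10,0,0,0,0.32],[0,0,0,0,0,0,0.32],[0,0,0,0,0,0,0.32],[0,0,0,0,0,0,0.32]]}}

```text
clock: 3.6
tool_pos: [0.5063, -0.2694, 0.0716]
eef_rot: [1.0, 0.0, -0.001, -0.0]
contact_force: [0.4, 0.3, -0.0]
opening: 0.677
finger_force: 0.0
```

```bash
python3 - <<'E'
import sys; sys.argv=['','w4']
exec(open('look.py').read())
t=s['tool_pos']
m=(np.abs(W[...,0]-t[0])<.04)&(W[...,2]>.045)&(W[...,2]<.2)
w=W[m]-t
for zb in np.arange(-.03,.08,.006):
    k=w[(w[:,2]>=zb)&(w[:,2]<zb+.006)]
    if len(k): L=k[k[:,1]>0];Q=k[k[:,1]<0]; print(round(zb,3),len(k),'L',np.round([L[:,1].min(),L[:,1].max(),L[:,0].min(),L[:,0].max()],3) if len(L) else '', 'R',np.round([Q[:,1].min(),Q[:,1].max()],3) if len(Q) else '')
E
```

```text
3.6 [ 0.5063 -0.2694  0.0716] [ 1.e+00  4.e-04 -7.e-04 -3.e-04] [ 0.43  0.83 -0.04  1.84  0.06  0.48 -1.22] 0.6766259828544454 0.0 [ 0.4  0.3 -0. ]
[[0.001, 0.961, 0.275, 0.577], [-1.0, 0.001, 0.001, -0.27], [0.001, -0.275, 0.961, 0.241], [0.0, 0.0, 0.0, 1.0]]
0.018 47 L [ 0.029  0.037 -0.006  0.011] R [-0.039 -0.031]
0.024 604 L [ 0.029  0.042 -0.009  0.011] R [-0.044 -0.031]
0.03 769 L [ 0.029  0.043 -0.009  0.011] R [-0.045 -0.031]
0.036 882 L [ 0.029  0.043 -0.009  0.011] R [-0.045 -0.031]
0.042 1240 L [ 0.029  0.044 -0.008  0.011] R [-0.046 -0.031]
0.048 1100 L [ 0.03   0.045 -0.006  0.011] R [-0.046 -0.032]
0.054 1007 L [ 0.03   0.045 -0.002  0.012] R [-0.047 -0.032]
0.06 1128 L [0.029 0.046 0.003 0.011] R [-0.048 -0.031]
0.066 1649 L [ 0.029  0.046 -0.01   0.012] R [-0.048 -0.031]
0.072 729 L [ 0.036  0.045 -0.01   0.012] R [-0.048 -0.038]
0.078 692 L [ 0.035  0.037 -0.012  0.004] R [-0.039 -0.038]
```

View pics/w4.png

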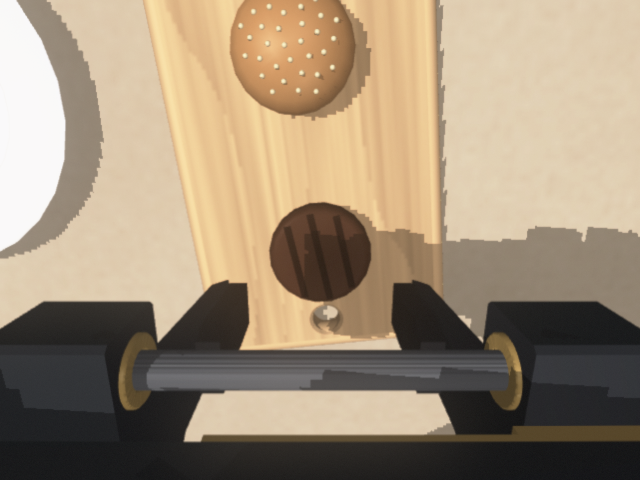

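Picture: the fingers sit beside the patty's near half with tips near (240,285) and (400,285). The depth reading puts the tips about 20 mm behind the reported TCP at this opening, so I passed above the patty. I'll open a bit and go lower.

Emit:
{"name": "step_arm", "arguments": {"series": [[0,-1,0,0,0,0,0.1],[0,0,0,0,0,0,0.1],[0,0,-20,0,0,0,0.1],[0,0,-20,0,0,0,0.1],[0,0,-16,0,0,0,0.1],[0,0,-10,0,0,0,0.1],[0,0,0,0,0,0,0.1],[0,0,0,0,0,0,0.1]]}}

```text
clock: 4.45
tool_pos: [0.5071, -0.2709, 0.0066]
eef_rot: [1.0, 0.0, 0.0, 0.0]
contact_force: [-0.3, 0.5, -0.1]
opening: 0.901
finger_force: 0.0
```

```bash
cat > tips.py <<'E'
from h import *
s=r.get_state(); print(np.round(s['clock'],2),np.round(s['tool_pos'],4),s['opening'],s['finger_force'],np.round(s['contact_force'],1))
p,d,c=snap('wrist'); W=cloud(d,c); t=s['tool_pos']; w=W.reshape(-1,3)-t
k=w[(np.abs(w[:,0]-.004)<.008)&(np.abs(w[:,1])>.005)&(np.abs(w[:,1])<.062)]
for sg in (1,-1):
    q=k[k[:,1]*sg>0]
    for lo in np.arange(.0,.045,.005):
        e=q[(q[:,2]>=lo)&(q[:,2]<lo+.005)]
        if len(e)>8: print(sg,round(lo+t[2],3),len(e),np.round([e[:,1].min(),e[:,1].max()],3))
E
python3 tips.py
```

```text
4.45 [ 0.5071 -0.2709  0.0066] 0.9006325525777276 0.0 [-0.3  0.5 -0.1]
1 0.012 1103 [0.027 0.062]
1 0.017 582 [0.027 0.062]
1 0.027 134 [0.026 0.049]
1 0.032 2310 [0.005 0.052]
1 0.037 316 [0.017 0.052]
1 0.042 336 [0.038 0.053]
1 0.047 452 [0.038 0.053]
-1 0.012 1063 [-0.062 -0.026]
-1 0.017 747 [-0.062 -0.027]
-1 0.027 139 [-0.05  -0.024]
-1 0.032 2233 [-0.054 -0.005]
-1 0.037 311 [-0.054 -0.04 ]
-1 0.042 355 [-0.055 -0.04 ]
-1 0.047 451 [-0.055 -0.04 ]
```

The TCP reads below the board top with no contact, which confirms the tips are about 21 mm higher. Lowering another 7 mm and closing.

Emit:
{"name": "step_arm", "arguments": {"series": [[0,0,-7,0,0,0,0.1],[0,0,0,0,0,0,0.15],[0,0,0,0,0,0,0.3],[0,0,0,0,0,0,0.4],[0,0,0,0,0,0,0.5],[0,0,0,0,0,0,0.5],[0,0,0,0,0,0,0.5],[0,0,0,0,0,0,0.5]], "force": 15}}

```text
clock: 5.3
tool_pos: [0.5071, -0.2708, -0.0004]
eef_rot: [1.0, 0.0, 0.0, 0.0]
contact_force: [0.0, 0.4, 1.4]
opening: 0.664
finger_force: 15.0
```

Emit:
{"name": "step_arm", "arguments": {"series": [[0,0,15,0,0,0,0.5],[0,0,30,0,0,0,0.5],[0,20,30,0,0,0,0.5],[10,40,0,0,0,0,0.5],[20,40,0,0,0,0,0.5],[20,40,0,0,0,0,0.5],[20,40,0,0,0,0,0.5],[8,35,0,0,0,0,0.5],[0,18,0,0,0,0,0.5],[0,0,0,0,0,0,0.5],[0,0,0,0,0,0,0.5]]}}

```text
clock: 6.4
tool_pos: [0.5848, -0.0389, 0.075]
eef_rot: [1.0, 0.0, 0.0, 0.001]
contact_force: [0.2, -0.5, 0.1]
opening: 0.665
finger_force: 15.0
```

```bash
python3 - <<'E'
import sys; sys.argv=['','w5']
exec(open('look.py').read())
t=s['tool_pos']
circ('patty',t[0],t[1],.045,.09,.1105);circ('heel',.589,-.033,.04,.019,.03)
circ('plate',.589,-.033,.15,.012,.022)
E
```

```text
6.4 [ 0.5848 -0.0389  0.075 ] [1.e+00 2.e-04 1.e-04 6.e-04] [-0.03  0.83  0.03  1.8  -0.04  0.51 -1.55] 0.6646617852407315 14.98737253734646 [ 0.2 -0.5  0.1]
[[0.001, 0.962, 0.274, 0.656], [-1.0, 0.0, 0.003, -0.04], [0.003, -0.274, 0.962, 0.245], [0.0, 0.0, 0.0, 1.0]]
patty 13233 circ [ 0.5951 -0.0397  0.043 ] mid [ 0.5915 -0.0398  0.1045] ext [0.042  0.0744 0.0119] top 0.1105
heel 4921 circ [ 0.5896 -0.03    0.032 ] mid [ 0.5992 -0.0299  0.0236] ext [0.0422 0.0601 0.0045] top 0.0259
plate 29875 circ [ 0.5922 -0.0614  0.1219] mid [ 0.6009 -0.0352  0.0157] ext [0.1589 0.1831 0.0073] top 0.0194
```

View pics/w5.png

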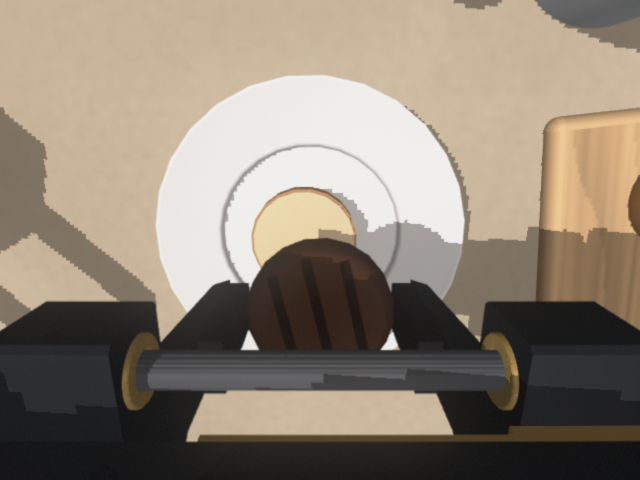

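The patty is held flat around (320,300) and the heel is seen at (303,230). The heel is at (.5896,-.0300), the patty at (.584,-.0398), so the shift is +6, +10 mm, then down 66.

Emit:
{"name": "step_arm", "arguments": {"series": [[6,10,0,0,0,0,0.5],[0,0,-20,0,0,0,0.5],[0,0,-20,0,0,0,0.5],[0,0,-15,0,0,0,0.5],[0,0,-7,0,0,0,0.5],[0,0,-3,0,0,0,0.5],[0,0,-1,0,0,0,0.5],[0,0,0,0,0,0,0.5],[0,0,0,0,0,0,0.5]]}}

```text
clock: 7.35
tool_pos: [0.5915, -0.0278, 0.0091]
eef_rot: [1.0, 0.0, 0.001, 0.0]
contact_force: [-1.0, 0.2, -0.2]
opening: 0.664
finger_force: 15.0
```

Emit:
{"name": "step_arm", "arguments": {"series": [[0,0,-1,0,0,0,0.5],[0,0,0,0,0,0,0.33],[0,0,0,0,0,0,0.3],[0,0,0,0,0,0,0.25],[0,0,0,0,0,0,0.15],[0,0,0,0,0,0,0.05],[0,0,0,0,0,0,0],[0,0,0,0,0,0,0],[0,0,20,0,0,0,0],[0,0,40,0,0,0,0],[-30,0,30,0,0,0,0],[-30,0,0,0,0,0,0],[0,0,0,0,0,0,0],[0,0,0,0,0,0,0]]}}

```text
clock: 8.75
tool_pos: [0.5311, -0.0278, 0.0977]
eef_rot: [1.0, 0.0, 0.0, 0.0]
contact_force: [0.6, -0.8, 0.0]
opening: 1.0
finger_force: 0.0
```

```bash
python3 - <<'E'
import sys; sys.argv=['','w6']
exec(open('look.py').read())
circ('patty',.59,-.03,.045,.037,.05);circ('heel',.59,-.03,.04,.019,.027)
k=W[(np.hypot(W[...,0]-.59,W[...,1]+.03)<.02)];print('patch z',np.nanpercentile(k[:,2],[5,50,95]))
circ('crown',.614,-.256,.045,.022,.06)
E
```

```text
8.75 [ 0.5311 -0.0278  0.0977] [1.e+00 4.e-04 3.e-04 0.e+00] [-0.05  0.75  0.03  1.96 -0.04  0.44 -1.56] 1.0000209269275007 0.0 [ 0.6 -0.8  0. ]
[[0.001, 0.962, 0.273, 0.602], [-1.0, 0.001, 0.002, -0.029], [0.001, -0.273, 0.962, 0.267], [0.0, 0.0, 0.0, 1.0]]
patty 8211 circ [ 0.5894 -0.0287  0.0298] mid [ 0.5897 -0.0287  0.0412] ext [0.0546 0.0546 0.0058] top 0.0441
heel 352 circ [ 0.5893 -0.0301  0.0321] mid [ 0.5918 -0.0387  0.0233] ext [0.0584 0.0454 0.0034] top 0.025
patch z [0.04139875 0.04253744 0.04370905]
crown none
```

The patty lies centred within 1.5 mm and flat (z .0425). Next is the crown at (.6145,-.2565).

Emit:
{"name": "step_arm", "arguments": {"series": [[0,-40,0,0,0,0,0],[0,-45,0,0,0,0,0],[0,-45,0,0,0,0,0],[10,-45,0,0,0,0,0],[25,-40,0,0,0,0,0],[35,-13,0,0,0,0,0],[14,0,-10,0,0,0,0],[0,0,-20,0,0,0,0],[0,0,0,0,0,0,0],[0,0,0,0,0,0,0]]}}

```text
clock: 9.8
tool_pos: [0.6148, -0.2558, 0.0668]
eef_rot: [1.0, 0.0, -0.001, -0.0]
contact_force: [0.3, 0.4, 0.4]
opening: 1.001
finger_force: 0.0
```

```bash
python3 - <<'E'
import sys; sys.argv=['','w7']
exec(open('look.py').read())
circ('crown',.614,-.256,.045,.022,.055)
E
```

```text
9.8 [ 0.6148 -0.2558  0.0668] [ 1.e+00  4.e-04 -6.e-04 -1.e-04] [ 0.34  0.92 -0.03  1.54  0.03  0.68 -1.27] 1.0009137961763763 0.0 [0.3 0.4 0.4]
[[0.001, 0.961, 0.275, 0.686], [-1.0, 0.001, 0.001, -0.257], [0.001, -0.275, 0.961, 0.236], [0.0, 0.0, 0.0, 1.0]]
crown 9523 circ [ 0.6154 -0.2562  0.032 ] mid [ 0.6179 -0.2562  0.0376] ext [0.0562 0.0573 0.0238] top 0.0495
```

Emit:
{"name": "step_arm", "arguments": {"series": [[1,0,-20,0,0,0,0],[0,0,-20,0,0,0,0],[0,0,-18,0,0,0,0],[0,0,-10,0,0,0,0],[0,0,0,0,0,0,0],[0,0,0,0,0,0,0.15],[0,0,0,0,0,0,0.25],[0,0,0,0,0,0,0.35],[0,0,0,0,0,0,0.45],[0,0,0,0,0,0,0.45],[0,0,0,0,0,0,0.45],[0,0,0,0,0,0,0.45]], "force": 12}}

```text
clock: 11.05
tool_pos: [0.6165, -0.256, 0.0003]
eef_rot: [1.0, 0.0, 0.001, 0.0]
contact_force: [-0.6, 0.4, 6.5]
opening: 0.717
finger_force: 12.0
```

Emit:
{"name": "step_arm", "arguments": {"series": [[0,0,15,0,0,0,0.45],[0,0,35,0,0,0,0.45],[-20,10,40,0,0,0,0.45],[-20,30,0,0,0,0,0.45],[0,40,0,0,0,0,0.45],[0,45,0,0,0,0,0.45],[0,45,0,0,0,0,0.45],[0,38,0,0,0,0,0.45],[0,20,0,0,0,0,0.45],[0,0,0,0,0,0,0.45],[0,0,0,0,0,0,0.45]]}}

```text
clock: 12.15
tool_pos: [0.576, -0.0285, 0.0899]
eef_rot: [1.0, 0.001, 0.0, 0.0]
contact_force: [0.5, -1.1, -1.0]
opening: 0.717
finger_force: 12.0
```

```bash
python3 - <<'E'
import sys; sys.argv=['','w8']
exec(open('look.py').read())
t=s['tool_pos']
circ('crown',t[0],t[1],.033,.118,.16);circ('patty',.59,-.03,.04,.037,.046)
hsv=cv2.cvtColor(p,cv2.COLOR_BGR2HSV)
m=(hsv[...,1]>70)&(W[...,2]>.105)&(np.hypot(W[...,0]-t[0],W[...,1]-t[1])<.04); k=W[m]
(a,b),rad=cv2.minEnclosingCircle(k[:,:2].astype(np.float32)); print('crown col',len(k),a,b,rad,np.nanpercentile(k[:,2],[1,99]))
E
```

```text
12.15 [ 0.576  -0.0285  0.0899] [1.e+00 5.e-04 2.e-04 5.e-04] [-0.04  0.8   0.02  1.83 -0.03  0.52 -1.57] 0.7172004667417125 11.999721676111221 [ 0.5 -1.1 -1. ]
[[0.001, 0.962, 0.274, 0.647], [-1.0, 0.001, 0.003, -0.029], [0.002, -0.274, 0.962, 0.26], [0.0, 0.0, 0.0, 1.0]]
crown 16247 circ [ 0.5765 -0.0286  0.0331] mid [ 0.5863 -0.0287  0.1338] ext [0.0379 0.0646 0.0299] top 0.1487
patty 4784 circ [ 0.5897 -0.0288  0.0298] mid [ 0.6    -0.0287  0.0409] ext [0.0357 0.0556 0.0061] top 0.044
crown col 17806 0.5789682865142822 -0.032786786556243896 0.034827254712581635 [0.11274857 0.2056638 ]
```

Emit:
{"name": "step_arm", "arguments": {"series": [[7,0,0,0,0,0,0.45],[7,0,0,0,0,0,0.45],[0,0,-20,0,0,0,0.45],[0,0,-20,0,0,0,0.45],[0,0,-14,0,0,0,0.45],[0,0,-6,0,0,0,0.45],[0,0,-2,0,0,0,0.45],[0,0,0,0,0,0,0.45],[0,0,0,0,0,0,0.45]]}}

```text
clock: 13.1
tool_pos: [0.5906, -0.0278, 0.0281]
eef_rot: [1.0, 0.0, 0.001, 0.0]
contact_force: [0.9, 0.9, 0.2]
opening: 0.719
finger_force: 12.0
```

```bash
python3 - <<'E'
import sys; sys.argv=['','w9']
exec(open('look.py').read())
q,_,_=snap('side'); cv2.imwrite('pics/s9.png',np.hstack([cv2.resize(p,(400,300)),cv2.resize(q[200:320,270:430],(400,300),interpolation=cv2.INTER_CUBIC)]))
E
```

```text
13.1 [ 0.5906 -0.0278  0.0281] [1.e+00 3.e-04 7.e-04 0.e+00] [-0.04  0.91  0.02  1.8  -0.03  0.43 -1.57] 0.7189460810232098 11.999950557947159 [0.9 0.9 0.2]
[[0.001, 0.962, 0.273, 0.661], [-1.0, 0.001, 0.002, -0.029], [0.001, -0.273, 0.962, 0.198], [0.0, 0.0, 0.0, 1.0]]
```

View pics/s9.png

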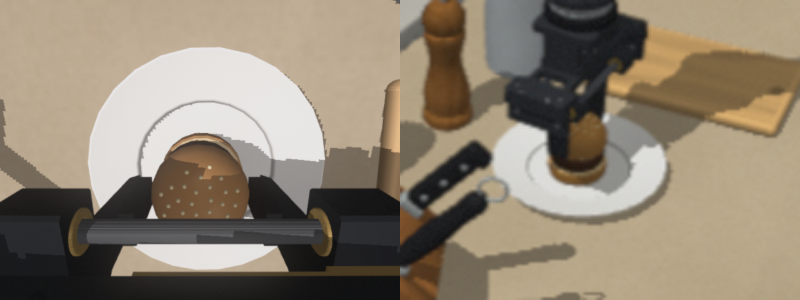

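```bash
python3 - <<'E'
from h import *
z=np.load('/tmp/wrist.npz');W=z['W'];p=z['p']
for x in np.arange(.55,.632,.005):
    k=W[(np.abs(W[...,0]-x)<.0015)&(np.abs(W[...,1]+.0287)<.004)]
    if len(k): print(round(x,3),len(k),np.round(np.percentile(k[:,2],[10,50,90]),4))
v=[]
for v in range(190,340,8):
    print(v,p[v,328],np.round(W[v,328],4))
E
```

```text
0.585 102 [0.0758 0.0766 0.0772]
0.59 168 [0.076  0.0766 0.0774]
0.595 184 [0.0757 0.0763 0.0771]
0.6 194 [0.0748 0.0759 0.0767]
0.605 196 [0.0733 0.0742 0.075 ]
0.61 514 [0.0711 0.1325 0.1433]
0.615 2443 [0.1272 0.1503 0.1548]
0.62 691 [0.0142 0.0483 0.0619]
0.625 96 [0.0056 0.0063 0.0071]
0.63 91 [0.0056 0.0065 0.0072]
190 [227 230 232] [ 0.631  -0.033   0.0062]
198 [227 230 231] [ 0.627  -0.0331  0.0065]
206 [227 230 232] [ 0.6228 -0.0331  0.0064]
214 [64 77 92] [ 0.6209 -0.0329  0.0165]
222 [160 199 223] [ 0.6186 -0.0328  0.0233]
230 [47 53 60] [ 0.6188 -0.0324  0.0387]
238 [ 59  79 102] [ 0.6204 -0.032   0.0567]
246 [ 67  94 125] [ 0.6191 -0.0319  0.0628]
254 [ 70 101 137] [ 0.6167 -0.0319  0.0648]
262 [ 75 110 150] [ 0.6149 -0.0318  0.0684]
270 [ 62  90 122] [ 0.6125 -0.0318  0.0701]
278 [ 82 122 165] [ 0.6099 -0.0318  0.0713]
286 [ 80 117 157] [ 0.6074 -0.0318  0.0726]
294 [ 61  89 119] [ 0.6047 -0.0318  0.0735]
302 [ 60  88 119] [ 0.6028 -0.0317  0.0759]
310 [ 59  87 118] [ 0.5995 -0.0318  0.0753]
318 [ 58  86 118] [ 0.5973 -0.0317  0.077 ]
326 [ 59  87 118] [ 0.5945 -0.0317  0.0776]
334 [ 59  88 119] [ 0.5904 -0.0318  0.076 ]
```

The dome's apex is at x≈.589, z≈.0766, so the crown is level, centred and about 2 mm above the patty. Setting it down.

Emit:
{"name": "step_arm", "arguments": {"series": [[0,0,-1,0,0,0,0.45],[0,0,-1,0,0,0,0.45],[0,0,0,0,0,0,0.45],[0,0,0,0,0,0,0.27],[0,0,0,0,0,0,0.22],[0,0,0,0,0,0,0.15],[0,0,0,0,0,0,0.05],[0,0,0,0,0,0,0],[0,0,0,0,0,0,0],[0,0,15,0,0,0,0],[0,0,40,0,0,0,0],[-20,0,45,0,0,0,0],[-35,0,10,0,0,0,0],[-15,0,0,0,0,0,0],[0,0,0,0,0,0,0]]}}

```text
clock: 14.7
tool_pos: [0.518, -0.028, 0.137]
eef_rot: [1.0, 0.0, -0.0, 0.0]
contact_force: [0.1, 0.2, -0.5]
opening: 1.001
finger_force: 0.0
```

```bash
python3 - <<'E'
import sys; sys.argv=['','w10']
exec(open('look.py').read())
circ('crown',.59,-.03,.045,.046,.09);circ('all',.59,-.03,.04,.02,.09)
m=(np.hypot(W[...,0]-.59,W[...,1]+.03)<.035)&(W[...,2]>.0715); print('apex',W[m].mean(0), W[m][:,2].max())
E
```

```text
14.7 [ 0.518 -0.028  0.137] [ 1.e+00  3.e-04 -4.e-04  1.e-04] [-0.05  0.67  0.02  1.97 -0.03  0.5  -1.57] 1.000747788605843 0.0 [ 0.1  0.2 -0.5]
[[0.001, 0.962, 0.275, 0.589], [-1.0, 0.0, 0.002, -0.029], [0.002, -0.275, 0.962, 0.307], [0.0, 0.0, 0.0, 1.0]]
crown 8214 circ [ 0.5889 -0.0288  0.0321] mid [ 0.589  -0.0287  0.0657] ext [0.0579 0.0577 0.0201] top 0.0757
all 8214 circ [ 0.5889 -0.0288  0.0321] mid [ 0.589  -0.0287  0.0657] ext [0.0579 0.0577 0.0201] top 0.0757
apex [ 0.5889991  -0.02867779  0.07347213] 0.07741964360657924
```

The crown is centred at (.589,-.0288), flat, top at .0745. Now the knife: rise and move above the handle, yawing 0.435 to match the block.

Emit:
{"name": "step_arm", "arguments": {"series": [[0,0,40,0,0,0,0],[0,0,45,0,0,0,0],[0,10,45,0,0,0.05,0],[10,30,45,0,0,0.08,0],[10,40,8,0,0,0.08,0],[10,40,0,0,0,0.08,0],[10,40,0,0,0,0.08,0.3],[10,40,0,0,0,0.065,0.5],[0,28,0,0,0,0,0.5],[0,0,0,0,0,0,0.5],[0,0,0,0,0,0,0.5]]}}

```text
clock: 15.85
tool_pos: [0.5697, 0.198, 0.3141]
eef_rot: [0.976, 0.217, 0.0, 0.0]
contact_force: [-0.7, -0.5, -0.3]
opening: 0.574
finger_force: 0.0
```

```bash
python3 - <<'E'
import sys; sys.argv=['','w11']
exec(open('look.py').read())
hsv=cv2.cvtColor(p,cv2.COLOR_BGR2HSV)
m=((hsv[...,2]<75)&(hsv[...,1]<120)&(W[...,2]>.08)&(W[...,2]<.23)&(W[...,1]>.13)&(W[...,1]<.34)).astype(np.uint8)
n,l,S,C=cv2.connectedComponentsWithStats(m)
for i in range(1,n):
    if S[i,4]>300:
        w=W[l==i]; mu=w.mean(0); _,sv,V=np.linalg.svd(w-mu,full_matrices=False)
        print(S[i],np.round(mu,4),np.round(V[0],3),np.round(np.percentile(w,1,0),3),np.round(np.percentile(w,99,0),3))
E
```

```text
15.85 [0.5697 0.198  0.3141] [9.762e-01 2.167e-01 1.000e-04 3.000e-04] [-0.37  0.56 -0.08  1.5   0.05  1.09 -1.59] 0.5736181746879805 0.0 [-0.7 -0.5 -0.3]
[[0.423, 0.871, 0.248, 0.634], [-0.906, 0.407, 0.118, 0.227], [0.002, -0.274, 0.962, 0.484], [0.0, 0.0, 0.0, 1.0]]
[ 211  135   33  110 2379] [0.5592 0.2744 0.1712] [-0.64  -0.323  0.698] [0.526 0.254 0.131] [0.593 0.296 0.202]
[ 307  136   23   97 1923] [0.5936 0.2093 0.172 ] [-0.661 -0.33   0.674] [0.561 0.189 0.137] [0.626 0.229 0.197]
```

View pics/w11.png

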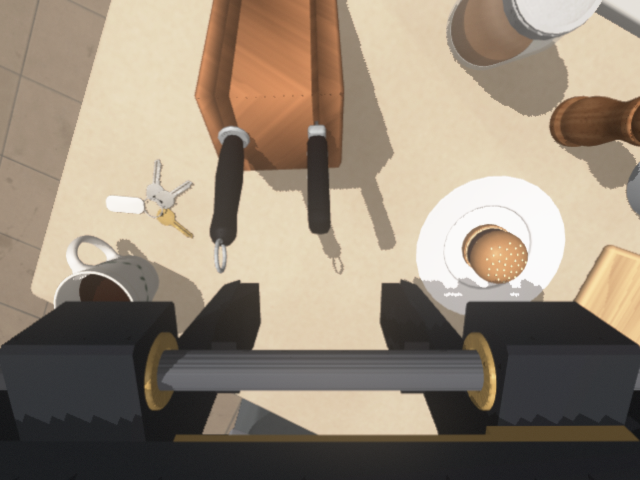

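The handle is at about (318,185), vertical in the image and centred between the fingers (258…381), so lateral aim is already good. I'll refine the yaw and check the tips.

```bash
python3 - <<'E'
from h import *
z=np.load('/tmp/wrist.npz');W=z['W'];p=z['p']
hsv=cv2.cvtColor(p,cv2.COLOR_BGR2HSV)
def mids(u0,u1,v0,v1):
    P=[]
    for v in range(v0,v1,4):
        k=np.where(hsv[v,u0:u1,2]<75)[0]
        if len(k)>5:
            P.append(W[v,u0+int(round(np.median(k)))])
    P=np.array(P); a=np.polyfit(P[:,0],P[:,1],1); print('yaw',np.arctan(a[0]),'resid',np.std(P[:,1]-np.polyval(a,P[:,0])),'dz/dx',np.polyfit(P[:,0],P[:,2],1)[0]); print(np.round(P[::4],4).tolist())
mids(295,345,145,225); mids(200,255,150,235)
t=r.get_state()['tool_pos']; Rz=np.array([[.906,.423],[-.423,.906]])
w=W.reshape(-1,3)-t; q=w[:,:2]@Rz.T
for lo in np.arange(-.01,.04,.004):
    e=q[(w[:,2]>=lo)&(w[:,2]<lo+.004)&(np.abs(q[:,0])<.015)&(np.abs(q[:,1])<.06)]
    if len(e): print(round(lo,3),len(e),np.round(e[:,1].min(),3),np.round(e[:,1].max(),3))
E
```

```text
yaw 0.4725300105188785 resid 0.0003225480625542821 dz/dx -1.0801611420081674
[[0.6195, 0.2223, 0.147], [0.6081, 0.217, 0.1581], [0.5974, 0.2119, 0.1698], [0.5875, 0.2064, 0.1806], [0.5781, 0.2011, 0.1912]]
yaw 0.4735108652314418 resid 0.0006641292144630515 dz/dx -1.0653702916947907
[[0.5845, 0.2871, 0.1444], [0.5737, 0.2813, 0.1591], [0.5633, 0.276, 0.1714], [0.5526, 0.2709, 0.1788], [0.5431, 0.2666, 0.1912], [0.535, 0.2594, 0.2007]]
0.022 223 -0.035 0.035
0.026 405 -0.038 0.039
0.03 456 -0.038 0.039
0.034 521 -0.039 0.04
0.038 546 -0.039 0.04
```

Both handles give yaw 0.47 and a 45° slope. The grip point (handle x≈-58 mm) is (.592,.209,.158), so TCP z ≈ .1225. Descending with the fingers half open.

Emit:
{"name": "step_arm", "arguments": {"series": [[12,6,0,0,0,0.035,0.55],[10,5,-30,0,0,0,0.55],[0,0,-40,0,0,0,0.55],[0,0,-40,0,0,0,0.55],[0,0,-30,0,0,0,0.55],[0,0,-20,0,0,0,0.55],[0,0,0,0,0,0,0.55],[0,0,0,0,0,0,0.55]]}}

```text
clock: 16.7
tool_pos: [0.592, 0.2072, 0.155]
eef_rot: [0.973, 0.232, 0.0, 0.0]
contact_force: [0.0, -0.1, 0.3]
opening: 0.446
finger_force: 0.0
```

```bash
python3 - <<'E'
import sys; sys.argv=['','w12']
exec(open('look.py').read())
q,_,_=snap('side'); cv2.imwrite('pics/s12.png',np.hstack([cv2.resize(p,(400,300)),cv2.resize(q[195:345,195:395],(400,300),interpolation=cv2.INTER_CUBIC)]))
E
```

```text
16.7 [0.592  0.2072 0.155 ] [9.727e-01 2.322e-01 4.000e-04 4.000e-04] [-0.37  0.76 -0.08  1.62  0.08  0.76 -1.59] 0.4462994132485388 0.0 [ 0.  -0.1  0.3]
[[0.452, 0.858, 0.243, 0.655], [-0.892, 0.434, 0.126, 0.238], [0.002, -0.274, 0.962, 0.325], [0.0, 0.0, 0.0, 1.0]]
```

View pics/s12.png

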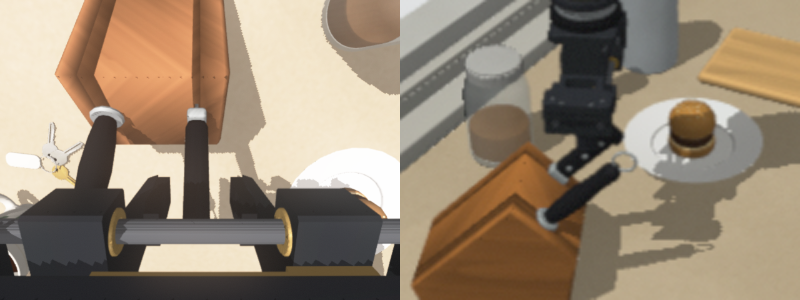

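The knife handle (197) is midway between the fingers (169…231, left pane), clear of the steel. Going down the rest and closing with a firm grip.

Emit:
{"name": "step_arm", "arguments": {"series": [[0,0,-15,0,0,0,0.55],[0,0,-10,0,0,0,0.55],[0,1,-6,0,0,0,0.55],[0,0,0,0,0,0,0.6],[0,0,0,0,0,0,0.7],[0,0,0,0,0,0,0.8],[0,0,0,0,0,0,0.9],[0,0,0,0,0,0,1],[0,0,0,0,0,0,1],[0,0,0,0,0,0,1],[0,0,0,0,0,0,1]], "force": 50}}

```text
clock: 17.9
tool_pos: [0.5913, 0.2096, 0.1237]
eef_rot: [0.972, 0.233, 0.0, -0.0]
contact_force: [-1.7, -1.0, 4.5]
opening: 0.198
finger_force: 50.0
```

Gripped at 17.5 mm. Drawing along (-.63,-.32,.71).

Emit:
{"name": "step_arm", "arguments": {"series": [[-6.3,-3.2,7.1,0,0,0,1],[-6.3,-3.2,7.1,0,0,0,1],[-9.5,-4.8,10.6,0,0,0,1],[-9.5,-4.8,10.6,0,0,0,1],[0,0,0,0,0,0,1]]}}

```text
clock: 18.4
tool_pos: [0.5583, 0.1926, 0.1607]
eef_rot: [0.972, 0.233, 0.0, 0.0]
contact_force: [0.3, 0.5, 0.6]
opening: 0.199
finger_force: 50.0
```

Emit:
{"name": "step_arm", "arguments": {"series": [[-9.5,-4.8,10.6,0,0,0,1],[-9.5,-4.8,10.6,0,0,0,1],[-9.5,-4.8,10.6,0,0,0,1],[-9.5,-4.8,10.6,0,0,0,1],[-9.5,-4.8,10.6,0,0,0,1],[-9.5,-4.8,10.6,0,0,0,1],[-9.5,-4.8,10.6,0,0,0,1],[-9.5,-4.8,10.6,0,0,0,1],[-6.3,-3.2,7.1,0,0,0,1],[0,0,0,0,0,0,1],[0,0,0,0,0,0,1],[0,0,0,0,0,0,1]]}}

```text
clock: 19.6
tool_pos: [0.4773, 0.1521, 0.2503]
eef_rot: [0.972, 0.233, -0.0, 0.0]
contact_force: [-1.4, 0.3, -1.5]
opening: 0.196
finger_force: 50.0
```

```bash
python3 - <<'E'
import sys; sys.argv=['','w13']
exec(open('look.py').read())
q,_,_=snap('side'); cv2.imwrite('pics/s13.png',np.hstack([cv2.resize(p,(400,300)),cv2.resize(q[145:325,195:435],(400,300),interpolation=cv2.INTER_CUBIC)]))
E
```

```text
19.6 [0.4773 0.1521 0.2503] [ 9.724e-01  2.333e-01 -2.000e-04  0.000e+00] [-0.33  0.48 -0.1   1.89  0.07  0.78 -1.57] 0.1957828099519914 49.99698931351304 [-1.4  0.3 -1.5]
[[0.454, 0.857, 0.244, 0.54], [-0.891, 0.436, 0.126, 0.183], [0.001, -0.275, 0.961, 0.42], [0.0, 0.0, 0.0, 1.0]]
```

View pics/s13.png

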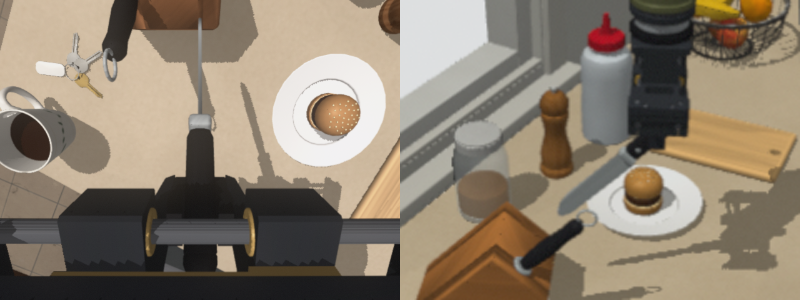

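The knife is out and held about 45° down, with the tip clear of the block and pointing past the slider. A knife yaw of about 1.3 (hand to the right, over the empty board) suits the joints best when levelling. Lifting and yawing first.

Emit:
{"name": "step_arm", "arguments": {"series": [[0,0,30,0,0,0,1],[0,-10,30,0,0,0.12,1],[0,-30,20,0,0,0.12,1],[0,-35,0,0,0,0.12,1],[10,-35,0,0,0,0.12,1],[10,-35,0,0,0,0.12,1],[10,-35,0,0,0,0.12,1],[10,-35,0,0,0,0.11,1],[15,-30,0,0,0,0,1],[15,-25,0,0,0,0,1],[0,0,0,0,0,0,1]]}}

```text
clock: 20.8
tool_pos: [0.5483, -0.1234, 0.3296]
eef_rot: [0.798, 0.603, -0.001, 0.001]
contact_force: [-0.4, -0.1, -1.5]
opening: 0.202
finger_force: 50.0
```

```bash
python3 -c "
from h import *
s=r.get_state();print(np.round(s['tool_pos'],3),np.round(s['eef_rot'],3),np.round(s['q'],2))
M=R.from_quat(s['eef_rot']).as_matrix();print(np.round(M,3))"
```

```text
[ 0.548 -0.123  0.33 ] [ 0.798  0.603 -0.001  0.001] [ 0.3   0.49 -0.26  1.59  0.14  1.08 -0.28]
[[ 0.274  0.962  0.   ]
 [ 0.962 -0.274 -0.003]
 [-0.003  0.001 -1.   ]]
```

Emit:
{"name": "step_arm", "arguments": {"series": [[0,0,0,0.115,-0.033,0,1],[0,0,0,0.115,-0.033,0,1],[0,0,0,0.115,-0.033,0,1],[0,0,0,0.115,-0.033,0,1],[0,0,0,0.115,-0.033,0,1],[0,0,0,0.115,-0.033,0,1],[0,0,0,0,0,0,1],[0,0,0,0,0,0,1]]}}

```text
clock: 21.6
tool_pos: [0.547, -0.1178, 0.3302]
eef_rot: [0.745, 0.567, 0.281, -0.21]
contact_force: [0.4, 0.4, -1.1]
opening: 0.198
finger_force: 50.0
```

```bash
python3 - <<'E'
import sys; sys.argv=['','w14']
exec(open('look.py').read())
M=R.from_quat(s['eef_rot']).as_matrix();print(np.round(M,3))
q,dd,cc=snap('side'); V=cloud(dd,cc); np.savez('/tmp/side2',p=q,W=V)
t=s['tool_pos']
cv2.imwrite('pics/s14.png',np.hstack([cv2.resize(p,(400,300)),cv2.resize(q[100:280,235:475],(400,300),interpolation=cv2.INTER_CUBIC)]))
E
```

```text
21.6 [ 0.547  -0.1178  0.3302] [ 0.7455  0.5668  0.2808 -0.2102] [ 0.87  0.66 -0.59  1.63 -0.43  1.06  0.33] 0.1978722401568191 49.997327886521816 [ 0.4  0.4 -1.1]
[[0.963, 0.241, -0.119, 0.531], [-0.269, 0.873, -0.407, -0.174], [0.006, 0.424, 0.906, 0.505], [0.0, 0.0, 0.0, 1.0]]
[[ 0.2    0.963  0.18 ]
 [ 0.727 -0.269  0.632]
 [ 0.657  0.005 -0.754]]
```

View pics/s14.png

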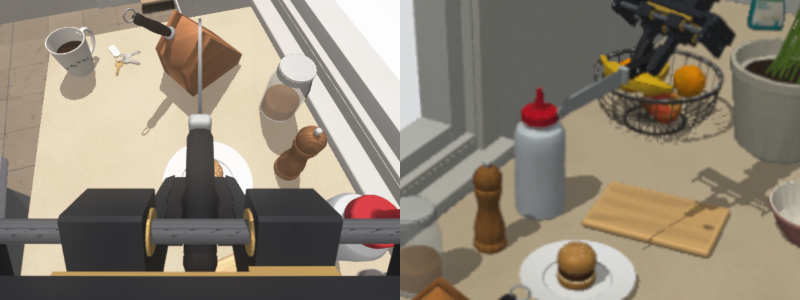

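The blade is seen at about (199,20–115) in the left pane, centred and near level. Joints have plenty of range. I'll measure the blade's line in 3D.

```bash
cat > blade.py <<'E'
from h import *
s=r.get_state(); p,d,c=snap('wrist'); W=cloud(d,c); t=s['tool_pos']; M=R.from_quat(s['eef_rot']).as_matrix()
T=(W-t)@M   # tool frame
m=(np.abs(T[...,1])<.016)&(T[...,0]>.02)&(T[...,0]<.22)&(np.linalg.norm(W-t,axis=2)<.26)&(W[...,2]>.085)
w=W[m];k=T[m]
print(np.round(t,4),np.round(M[:,2],3),len(k))
for x in np.arange(.02,.19,.01):
    e=k[(k[:,0]>=x)&(k[:,0]<x+.01)]
    if len(e)>2: print(round(x,2),len(e),'y',np.round(np.percentile(e[:,1],[5,50,95]),4),'z',np.round(np.percentile(e[:,2],[5,50,95]),4))
g=w[(k[:,0]>.08)]; g=g[np.isfinite(g).all(1)]
mu=g.mean(0);V=np.linalg.svd(g-mu,full_matrices=False)[2][0]; V*=np.sign(V@M[:,0]); print('mean',mu,'dir',np.round(V,3),'pitch',np.arcsin(V[2]),'yaw',np.arctan2(V[1],V[0]))
e=g@V; print('tip',g[e.argmax()], 'near',g[e.argmin()])
E
python3 blade.py
```

```text
[ 0.5477 -0.1158  0.3318] [ 0.18   0.632 -0.754] 20434
0.02 17256 y [-0.0152 -0.0005  0.0148] z [-0.1273 -0.109  -0.028 ]
0.03 1689 y [-0.0159 -0.003   0.0072] z [-0.1105 -0.0193 -0.0088]
0.04 701 y [-0.0065  0.0002  0.007 ] z [-0.0115 -0.0094 -0.0031]
0.05 148 y [-0.0007  0.0002  0.0015] z [-0.0004  0.0044  0.0087]
0.06 138 y [-0.0008  0.0004  0.0016] z [0.0095 0.0143 0.019 ]
0.07 119 y [-0.0008  0.0001  0.0016] z [0.02   0.0242 0.0289]
0.08 95 y [-0.0009  0.0001  0.0011] z [0.0301 0.0344 0.0384]
0.09 93 y [-0.001   0.0001  0.0011] z [0.0401 0.0444 0.0492]
0.1 85 y [-0.001   0.0001  0.0012] z [0.0499 0.0543 0.0596]
0.11 73 y [-0.0011  0.      0.0012] z [0.0603 0.0645 0.0714]
0.12 37 y [-0.0011  0.      0.0012] z [0.0734 0.077  0.0854]
mean [ 0.57673417 -0.00971038  0.35952602] dir [ 0.263  0.958 -0.113] pitch -0.11309073592375492 yaw 1.3029639671665656
tip [0.58873506 0.03160192 0.3494137 ] near [ 0.56965988 -0.03918713  0.36331835]
```

The knife sits in the grip at exactly 45°, currently 0.068 rad nose-down. Levelling it and moving so mid-edge comes over (.589,-.029), in stages.

Emit:
{"name": "step_arm", "arguments": {"series": [[7,-3,0,0.065,-0.019,0,1],[7,-3,-20,0,0,0,1],[0,0,-30,0,0,0,1],[0,0,-30,0,0,0,1],[0,0,-30,0,0,0,1],[0,0,-20,0,0,0,1],[0,0,0,0,0,0,1],[0,0,0,0,0,0,1]]}}

```text
clock: 22.55
tool_pos: [0.5621, -0.1229, 0.202]
eef_rot: [0.734, 0.56, 0.307, -0.228]
contact_force: [0.1, 0.1, -1.0]
opening: 0.197
finger_force: 50.0
```

```bash
cat > chk.py <<'E'
from h import *
s=r.get_state(); M=R.from_quat(s['eef_rot']).as_matrix(); t=s['tool_pos']
e=t+M@np.array([.0757,0,.0628]); xk=(M[:,0]+M[:,2])/2**.5; zk=(M[:,0]-M[:,2])/2**.5
print(np.round(t,4),np.round(s['q'],2),s['finger_force'],np.round(s['contact_force'],1)); print('edge',np.round(e,4),'xk',np.round(xk,3),'zk',np.round(zk,3),'tilt',np.arccos(zk[2]),'err',np.round(np.array([.589,-.0288])-e[:2],4))
E
python3 chk.py; python3 blade.py | tail -3
```

```text
[ 0.5621 -0.1229  0.202 ] [ 0.88  0.88 -0.6   1.69 -0.43  0.86  0.49] 49.997224509716034 [ 0.1  0.1 -1. ]
edge [ 0.5882 -0.0285  0.2111] xk [ 0.268  0.964 -0.   ] zk [-0.008  0.002  1.   ] tilt 0.008675342135791898 err [ 0.0008 -0.0003]
0.12 38 y [-0.0012  0.      0.0012] z [0.073  0.077  0.0863]
mean [ 0.59068048 -0.01890871  0.23726097] dir [ 0.266  0.963 -0.044] pitch -0.04429337315117578 yaw 1.3014989416637568
tip [0.6015989  0.02271607 0.23042612] near [ 0.58154469 -0.04829201  0.23849487]
```

Level and centred within 1 mm, and the spine height agrees. Lowering 80 mm.

Emit:
{"name": "step_arm", "arguments": {"series": [[0,0,-25,0,0,0,1],[0,0,-25,0,0,0,1],[0,0,-20,0,0,0,1],[0,0,-10,0,0,0,1],[0,0,0,0,0,0,1],[0,0,0,0,0,0,1],[0,0,0,0,0,0,1]]}}

```text
clock: 23.3
tool_pos: [0.562, -0.1242, 0.1221]
eef_rot: [0.735, 0.56, 0.307, -0.228]
contact_force: [0.3, -0.5, -1.6]
opening: 0.197
finger_force: 50.0
```

```bash
python3 chk.py; python3 blade.py | tail -2; python3 - <<'E'
from h import *
p,d,c=snap('top'); W=cloud(d,c); z=np.load('/tmp/top.npz')['W']
for n,(u,v,rr,lo,hi) in {'plate':(340,268,50,.008,.02),'mill':(350,190,25,.1,.2),'bottle':(413,195,35,.1,.3)}.items():
    for A in (z,W):
        w=A[v-rr:v+rr,u-rr:u+rr].reshape(-1,3); w=w[(w[:,2]>lo)&(w[:,2]<hi)]; print(n,len(w),np.round(np.median(w,0),3))
p,d,c=snap('side'); W=cloud(d,c); m=(np.hypot(W[...,0]-.589,W[...,1]+.029)<.038)&(W[...,2]>.045)&(W[...,2]<.09); print('crown side',m.sum(),W[m].mean(0),W[m][:,2].max())
E
```

```text
[ 0.562  -0.1242  0.1221] [ 0.88  1.01 -0.59  1.72 -0.42  0.73  0.56] 49.996980875730515 [ 0.3 -0.5 -1.6]
edge [ 0.5883 -0.0298  0.1312] xk [ 0.269  0.963 -0.   ] zk [-0.009  0.003  1.   ] tilt 0.009489880272318806 err [0.0007 0.001 ]
mean [ 0.5908588  -0.02015372  0.15735051] dir [ 0.267  0.963 -0.045] pitch -0.04532504199994196 yaw 1.2997583170712974
tip [0.60139898 0.02204924 0.15020208] near [ 0.58162097 -0.04968005  0.15869691]
plate 2861 [ 0.589 -0.03   0.014]
plate 2732 [ 0.585 -0.028  0.014]
mill 398 [ 0.76  -0.041  0.15 ]
mill 396 [ 0.76  -0.041  0.15 ]
bottle 1579 [ 0.739 -0.179  0.174]
bottle 1579 [ 0.739 -0.179  0.174]
crown side 376 [ 0.58215593 -0.01445628  0.06487927] 0.0798673928415563
```

All checks agree: slider in place, mill and bottle unmoved, edge about 57 mm above the bun. Handing in.

```bash
python3 -c "
from plant import r
print(r.finish_job())"
```

```text
the job is handed in; nothing more can be done
None
```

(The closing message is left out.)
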